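# Swing the press head over the coaster and lock it

## Task

Get the twin-station press ready to print the round ceramic coaster: push the swing arm round with a fingertip until the press head is centred over the station where the coaster lies, and only then push the small clamp lever on top of the column clockwise (seen from above) fully to its stop, to lock the arm. Push only: the clamp lever must not be pulled up, and the coaster, the cork pad and the other things standing about must stay where they are. Finish clear of everything.

Things in the scene. Friction and masses are not known exactly. Their poses are not given: they have to be found in the camera images.
- column_foot (a point): Foot, at table level, of the fixed press's vertical column axis, about which arm and lever turn. Press frame: x away from the stations, y to the left seen from the robot, z up. Column 44 mm wide up to 100 mm, arm's collar 60 mm wide up to 130 mm, neck 28 mm wide up to 145 mm, clamp lever on top. Black base plate 250 x 400 mm, 15 mm thick, from 200 mm in front of the axis to 50 mm behind.
- station_left (a point): Centre of the top of the left station, a square aluminium plate, 110 mm, 35 mm above the table, 180 mm from the column axis and 0.8 rad to the left of the press's -x direction.
- station_right (a point): Centre of the top of the right station, alike, 0.8 rad to the right of the press's -x direction.
- swing (a joint): Angle of the swing arm about the column axis. At 0 the arm points along the press's -x, midway between the stations; positive is anticlockwise seen from above: +0.8 is over the right station, -0.8 over the left. End stops at -1.15 and +1.15; no stop or catch at the stations. It stays where it is left; friction about 0.4 N m (3.5 N pushed 120 mm from the axis).
- head (a point): Centre of the round press head, on the arm's top face, 180 mm from the column axis, 125 mm above the table. The head is a black and aluminium disc, 90 mm in diameter, 75 to 105 mm above the table. The arm is a straight black bar, 25 mm wide, 105 to 125 mm above the table, reaching from the column to 200 mm from the axis; either flank can be pushed.
- clamp (a joint): Angle of the clamp lever about the column axis, growing clockwise seen from above. At 0 (loose) it points 1.05 rad to the right of the press's -x direction, at 2.0 (stop, locked) 0.95 rad to the left of it. It starts between 0 and 0.5 and stays where it is left; friction about 0.08 N m (1.5 N at 55 mm). It does not block the arm mechanically.
- clamp_tip (a point): Centre of the round end of the clamp lever, 70 mm from the column axis, 158 mm above the table. The lever is a steel bar 12 mm wide, from 151 to 165 mm above the table, with a black 18 mm round end (151 to 169 mm high) and a black 34 mm hub (to 168 mm). The swing arm's bar passes 26 mm below it.
- clamp_bar (a joint): How far the clamp lever is pulled up on its spring, in m: 0 is seated, as it must stay; up to 0.012. Pulling it up takes 3.5 to 7 N.
- coaster: The work: round white ceramic disc, 90 mm in diameter, 8 mm thick, lying loose on one of the two stations (left or right), within 3 mm of its centre. Origin: centre of its underside, 35 mm above the table.
- cork_pad: Square cork pad, 85 mm, 8 mm thick, lying loose on the other station. Origin: centre of its underside.
- tape_roll: Roll of clear tape lying flat on the base plate between the stations, 60 mm wide, 22 mm high. Origin: centre of its underside.
- pot: Small closed jar, 40 mm wide, 48 mm high, on the base plate to the right of the column. Origin: centre of its underside.
- mug_left: White mug, 82 mm wide, 92 mm high, upright on the table to the left of the press. Origin: centre of its underside.
- mug_right: White mug, 82 mm wide, 92 mm high, upright on the table to the right of the press. Origin: centre of its underside.
- brush: Brush, 180 mm long, lying on the table at the left. Origin: near its middle, on its underside.
Not all that is in view belongs to the job. Of the things that look like the coaster, the largest one is meant.

How it is judged:
On the way, in this order (a step that is already met when the one before it is completed fails the run):
1. the press head stands still centred over the coaster (within 12 mm), the clamp lever still loose (horizontal distance between head and coaster below 0.012 m and velocity of joint swing between -0.05 and 0.05 rad/s and value of joint clamp below 0.9 rad), for 0.3 s.
2. the clamp lever is turned clockwise to its stop with the head over the coaster (horizontal distance between head and coaster below 0.012 m and value of joint clamp above 1.88 rad), for 0.2 s.
At the end, for the whole second after the job is handed in: The press head's centre is within 12 mm (horizontally) of the coaster's centre and at rest, the clamp lever is within 0.12 rad of its stop (joint above 1.88) and seated (pulled up less than 3 mm) (all of step 2 and value of joint clamp_bar below 0.003 m and velocity of joint swing between -0.03 and 0.03 rad/s); the robot touches nothing.
It fails at once if the clamp lever is pulled up by more than 5 mm (value of joint clamp_bar above 0.005 m).
It fails at once if the clamp lever is turned well towards locked (beyond 1.2 rad) while the head is not over the coaster (more than 20 mm off) (value of joint clamp above 1.2 rad and horizontal distance between head and coaster above 0.02 m).
It fails at once if the coaster is shifted or lifted by more than 8 mm (distance of coaster from where it was at the start of the episode above 0.008 m).
It fails at once if the cork pad, tape roll, pot, a mug or the brush is shifted or lifted by more than 20 mm (distance of any of cork_pad, tape_roll, pot, mug_left, mug_right, brush from where it was at the start of the episode above 0.02 m).
It also fails if it takes over 54 s, if anything falls off the work surface, if the arm or the gripper's body presses on something with over 40 N, if the wrist force passes 120 N, or if a joint passes its speed limit or range.

## Robot

A 6-joint arm with a two-finger parallel gripper is mounted at the origin on the work surface. World frame = base frame: x ahead of the robot, y to its left, z up, the work surface at z = 0. Lengths are in m, angles in rad, forces in N, time in s.
With the tool pointing down it reaches from about 0.25 to 0.775 m from the base axis. Payload 8.9 kg.
Tool frame: the origin (TCP) lies at the very end of the fingers, on their centre line; the grasp point (between the pads) lies 19 mm behind it; z points along the fingers, y is the line along which they close (so a half turn about z gives the same grasp; the last joint's range is limited). The gripper opens to 85 mm and grips with 20 to 120 N. Pads are 22 mm wide; open, the fingers measure 114 mm over their backs; the gripper's body (76 mm by 85 mm) begins 54 mm behind the grasp point. The pads swing forward as they close: fully open they stand 13 mm farther back than shut.
Start: joints at [0.986, 0.291, -0.153, 1.127, 0, 1.431], TCP at [0.226, 0.474, 0.231] pointing down, gripper open.
Joint ranges: [-2.52, 2.52], [-0.91, 1.74], [-1.3, 1.37], [-1.96, 2.02], [-1.52, 1.47], [-3.14, 3.14]. Speed limits (rad/s): [2.22, 2.22, 2.79, 3.14, 3.14, 3.14].

## Interface

Orientations are given as a unit quaternion [x, y, z, w].
In Python, from plant import robot gives the robot as it stands.
- The arm moves only by the shell command python3 -m crank 'ROWS' [OPENING] [FORCE]. ROWS is JSON, a list of rows, each a list of 2 entries, a list of its own where there are three numbers: the shift along the world's x, y, z in units of 2.5 cm (1.0 is 2.5 cm), then the turn, a rotation vector about the world's x, y, z in units of 0.12 rad (1.0 is 0.12 rad). A call has exactly 8 rows; each row shifts and turns the commanded pose from where the row before left it; what a row does not reach is not made up. A row lasts 1/12 s, in which the tool goes at most 41.7 mm and 7.16 degrees, less where a joint would pass 70% of its speed; a pose out of reach is approached as far as the arm can. A call with a number of a shift or a turn outside -1 to 1 is refused whole. A call with a gripper value outside its range is refused whole. OPENING is the finger opening in mm, from 0 to 85.4, set as the call begins (- or left out, the last holds). The fingers move at their own pace and stop on an object; FORCE is the grip in N (left out, the last holds). Time passes only in rows, so rows that do not move let the fingers close, or fill a call up. It gives the time, the measured TCP pose, the force, the opening and the grip force at its end, in the units of the state.
- robot.get_state(): the state, without advancing time (a new reading comes with each control period).
- robot.snapshot(name): name is "scene" or "side" or "wrist"; returns (picture, depth): 400x640x3 uint8, blue, green, red; 400x640 float32, m along the optical axis (not along the pixel's ray), 0 where there is no reading.
- robot.camera_info(name): a dict with "fx", "fy", "cx", "cy" (pixels), "world_from_camera" (4x4, takes a point from camera to world coordinates); the wrist camera has in their place "mount" (4x4, takes a point from camera to tool coordinates, whose origin is the TCP and whose axes are the flange's). Camera axes: x right, y down, z forward; pixel columns grow to the right and rows downward; lengths in m; the calibration is good to about 2 mm. A picture is of the moment at which its call begins: read the wrist's pose just before it. camera_info takes no time and is no camera call.
- robot.close_job(): hands the job in; it is judged then, once.
The state is a dict: "t": time; "joint_positions": joint angles; "dq": joint speeds; "effort": joint torques, N m; "tool_pos": TCP position; "eef_rot": TCP orientation; "wrist_force": force on the tool from outside, world axes, zero at the start; "wrist_torque": the same for the moment, N m; "finger_gap": finger opening in m; "grip_force": force on a finger pad.
Only numpy, scipy, OpenCV 4.12 (cv2) and the standard library are available. Lean on these libraries where they do the work, as an engineer would, in place of code of your own. Each camera call takes 0.05 s, during which the arm holds its last target. There are 200 camera calls.

## Working session

There is one attempt and no reset: what is moved stays moved. The work goes in short steps, Python scripts to look and compute and a shell command to move; the robot and the scene stay as the last step left them, time stands still between calls to the robot, and variables do not carry over. Pictures are saved under pics/ and viewed, at most 10 in all, crops included, and the job is handed in when it is done.

```bash
mkdir -p pics; cat > h.py <<'E'
import numpy as np,cv2
from plant import robot
def snap(n):
    im,d=robot.snapshot(n); cv2.imwrite(f'pics/{n}.png',im); np.save(f'{n}.npy',d); return im,d
def pt(n,u,v,d=None,z=None):
    c=robot.camera_info(n); T=np.array(c['world_from_camera'])
    r=np.array([(u-c['cx'])/c['fx'],(v-c['cy'])/c['fy'],1])
    if z is None: return T[:3,:3]@(r*d[int(v),int(u)])+T[:3,3]
    w=T[:3,:3]@r; return T[:3,3]+w*(z-T[2,3])/w[2]
E
python3 - <<'E'
from h import *
for n in('scene','side'):
    im,d=snap(n); print(n,np.round(robot.camera_info(n)['world_from_camera'],2).tolist())
print(robot.get_state())
E
```

```text
scene [[0.72, 0.44, -0.53, 1.05], [0.69, -0.47, 0.55, -0.48], [-0.01, -0.76, -0.65, 0.82], [0.0, 0.0, 0.0, 1.0]]
side [[0.98, -0.11, 0.17, 0.31], [-0.2, -0.61, 0.77, -0.75], [0.01, -0.79, -0.62, 0.83], [0.0, 0.0, 0.0, 1.0]]
{'t': 0.1, 'joint_positions': array([ 9.85722681e-01,  2.91184182e-01, -1.54045163e-01,  1.12669897e+00,
        1.80959612e-05,  1.43151270e+00]), 'dq': array([ 0.00073659, -0.00068755, -0.00019378,  0.00023726, -0.00112479,
       -0.00197772]), 'effort': array([ 1.05783089e-03, -5.37976027e+01,  3.31918180e+01,  9.30325681e-03,
       -2.31459953e-04,  5.55477413e-06]), 'tool_pos': array([0.22613246, 0.47337425, 0.23081251]), 'eef_rot': array([ 2.21053907e-01,  9.75261426e-01, -5.26068843e-04, -2.08999049e-04]), 'wrist_force': array([-0.94691889, -1.02960859, -0.98251022]), 'wrist_torque': array([-0.0189954 , -0.00568494, -0.06081261]), 'grip_force': 0.0, 'finger_gap': 0.08536346631662432}
```

View pics/scene.png

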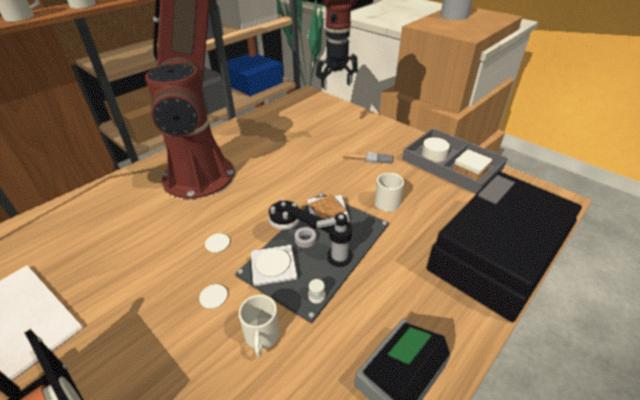

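View pics/side.png

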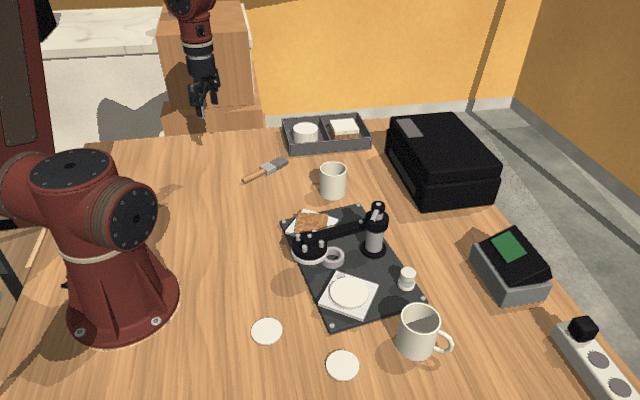

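The scene view shows three white discs: on a station at scene (273,262), and on the table at (217,243) and (213,296). The one on the station plate fits (side view (349,292)), because it is the largest and lies on a station. I'll confirm that in an enlarged crop.

```bash
python3 - <<'E'
from h import *
a=cv2.imread('pics/scene.png')[185:320,190:400]; b=cv2.imread('pics/side.png')[190:390,235:455]
cv2.imwrite('pics/c1.png',cv2.resize(a,None,fx=3.8,fy=3.8,interpolation=cv2.INTER_CUBIC)); cv2.imwrite('pics/c2.png',cv2.resize(b,None,fx=3,fy=3,interpolation=cv2.INTER_CUBIC))
E
```

```text
(no output)
```

View pics/c1.png

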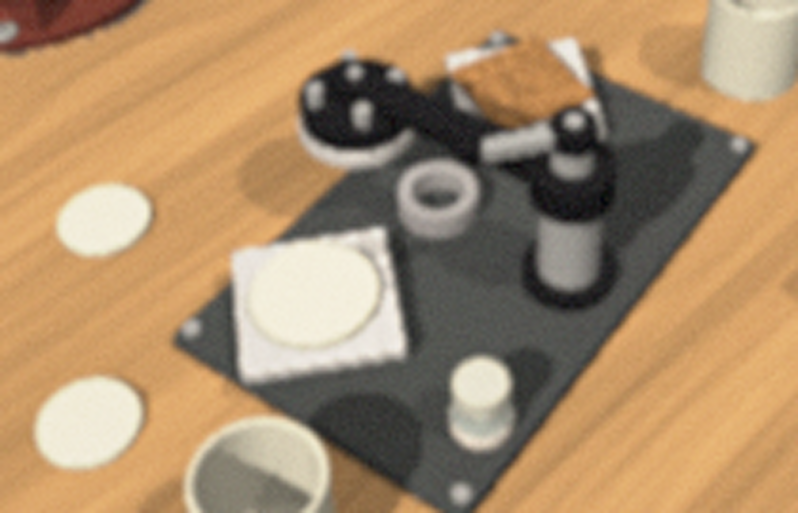

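View pics/c2.png

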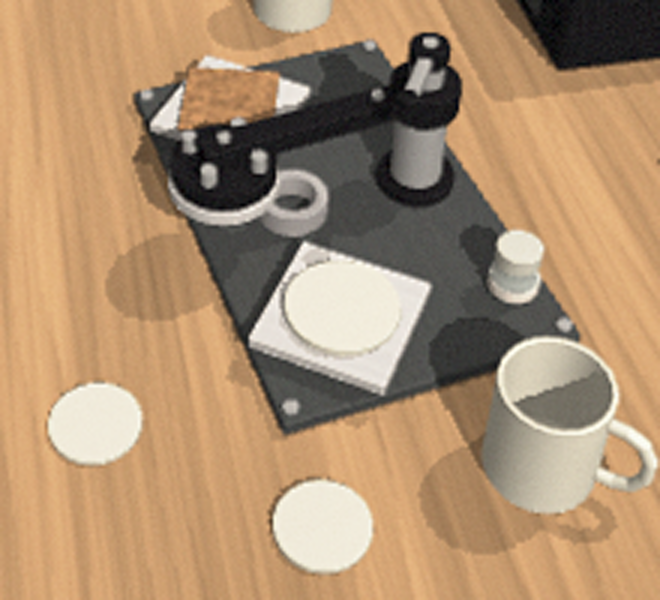

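The crops confirm it: the coaster at scene (272.6,262), side (349,292) is the largest disc and lies on the right station. The cork pad is on the left station, the arm points between the two, and the small discs are decoys.

```bash
python3 - <<'E'
from h import *
S=lambda x,y,z:pt('scene',190+x/3.8,185+y/3.8,z=z)
D=lambda x,y,z:pt('side',235+x/3,190+y/3,z=z)
f=lambda n,*p:print(n,*[np.round(q[:2],4) for q in p])
f('coaster',S(314,293,.043),D(342,307,.043))
f('hub',S(575,120,.168),D(430,43,.168))
f('head',S(357,97,.105),D(225,162,.105))
f('pot',S(480,380,.063),D(519,249,.063))
f('tape',S(440,185,.037),D(300,193,.037))
f('levtip',S(488,150,.160),D(413,88,.163))
f('mugR',S(258,470,.092),D(557,388,.092))
f('mugL',S(755,0,.092))
for s,d in [((191,328),(291,407)),((461,493),(564,325)),((740,145),(371,46)),((500,38),(147,96))]: f('stud',S(*s,.017),D(*d,.017))
# plane fits from depth: dark plate rect
E
```

```text
coaster [ 0.517  -0.1007] [ 0.515  -0.1038]
hub [0.6189 0.0498] [0.6207 0.0482]
head [0.4447 0.0115] [0.4443 0.0072]
pot [ 0.6607 -0.0855] [ 0.6608 -0.0895]
tape [0.5038 0.0349] [0.5125 0.0291]
levtip [ 0.5908 -0.0031] [0.5929 0.0017]
mugR [ 0.6258 -0.2334] [ 0.628 -0.241]
mugL [0.5824 0.3147]
stud [ 0.46   -0.1671] [ 0.4615 -0.1676]
stud [ 0.6873 -0.1313] [ 0.6884 -0.133 ]
stud [0.6316 0.2397] [0.6328 0.2374]
stud [0.4046 0.2063] [0.4047 0.2025]
```

```bash
python3 -m crank '[[[0.3,-0.5,0],[0,0,-0.4]],[[0.7,-1,0],[0,0,-0.5]],[[0.7,-1,0],[0,0,-0.5]],[[0.7,-1,0],[0,0,-0.5]],[[0.7,-1,0],[0,0,-0.5]],[[0.7,-1,0],[0,0,-0.5]],[[0.7,-1,0],[0,0,-0.5]],[[0.7,-1,0],[0,0,-0.5]]]' 0 20
python3 -m crank '[[[0.7,-1,0],[0,0,-0.5]],[[0.7,-1,0],[0,0,-0.5]],[[0.7,-1,0],[0,0,-0.5]],[[0.7,-1,0],[0,0,-0.5]],[[0.7,-1,0],[0,0,-0.5]],[[0.7,-1,0],[0,0,-0.5]],[[0.7,-1,0],[0,0,-0.5]],[[0.7,-1,0],[0,0,-0.2]]]'
python3 -m crank '[[[0.1,-0.7,0],[0,0,0]],[[0,0,0],[0,0,0]],[[0,0,0],[0,0,0]],[[0,0,0],[0,0,0]],[[0,0,0],[0,0,0]],[[0,0,0],[0,0,0]],[[0,0,0],[0,0,0]],[[0,0,0],[0,0,0]]]'
```

```text
t: 0.77
tool_pos: [0.3568, 0.2848, 0.2311]
eef_rot: [0.442, 0.897, -0.0, -0.0]
wrist_force: [0.8, 1.0, -0.6]
finger_gap: -0.0001
grip_force: 0.0
t: 1.43
tool_pos: [0.4968, 0.0847, 0.2311]
eef_rot: [0.629, 0.777, -0.0, -0.0]
wrist_force: [0.5, 1.2, 0.5]
finger_gap: -0.0001
grip_force: 0.0
t: 2.1
tool_pos: [0.4987, 0.0692, 0.2314]
eef_rot: [0.628, 0.779, 0.0, 0.0]
wrist_force: [-0.1, 0.1, -0.1]
finger_gap: -0.0002
grip_force: 0.0
```

```bash
python3 -m crank '[[[0,0,-0.8],[0,0,0]],[[0,0,-0.8],[0,0,0]],[[0,0,-0.8],[0,0,0]],[[0,0,-0.8],[0,0,0]],[[0,0,-0.8],[0,0,0]],[[0,0,-0.5],[0,0,0]],[[0,0,-0.28],[0,0,0]],[[0,0,0],[0,0,0]]]'
python3 - <<'E'
from h import *
A=np.array([.620,.048]);p=robot.get_state()['tool_pos'];prev=p[:2]
for q in [.06]+list(np.linspace(.06,.72,15)[1:]):
    t=.151+np.pi+q; e=np.array([np.cos(t),np.sin(t)]);n=np.array([-e[1],e[0]])
    P=A+.115*e-.0235*n; print(round(q,3),P.round(4),((P-prev)/.025).round(2)); prev=P
snap('side'); im=cv2.imread('pics/side.png')[120:360,220:460]; cv2.imwrite('pics/s2.png',cv2.resize(im,None,fx=2.4,fy=2.4,interpolation=cv2.INTER_CUBIC))
E
```

```text
t: 2.77
tool_pos: [0.4979, 0.0689, 0.1106]
eef_rot: [0.628, 0.778, -0.001, -0.001]
wrist_force: [-0.4, 0.2, 0.8]
finger_gap: -0.0001
grip_force: 0.0
0.06 [0.5026 0.0469] [ 0.19 -0.88]
0.107 [0.5028 0.0414] [ 0.01 -0.22]
0.154 [0.5033 0.0358] [ 0.02 -0.22]
0.201 [0.504  0.0304] [ 0.03 -0.22]
0.249 [0.5049 0.0249] [ 0.04 -0.22]
0.296 [0.5061 0.0195] [ 0.05 -0.22]
0.343 [0.5076 0.0142] [ 0.06 -0.21]
0.39 [0.5093 0.0089] [ 0.07 -0.21]
0.437 [0.5113 0.0037] [ 0.08 -0.21]
0.484 [ 0.5135 -0.0013] [ 0.09 -0.2 ]
0.531 [ 0.5159 -0.0063] [ 0.1 -0.2]
0.579 [ 0.5186 -0.0111] [ 0.11 -0.19]
0.626 [ 0.5215 -0.0158] [ 0.12 -0.19]
0.673 [ 0.5246 -0.0204] [ 0.12 -0.18]
0.72 [ 0.528  -0.0248] [ 0.13 -0.18]
```

View pics/s2.png

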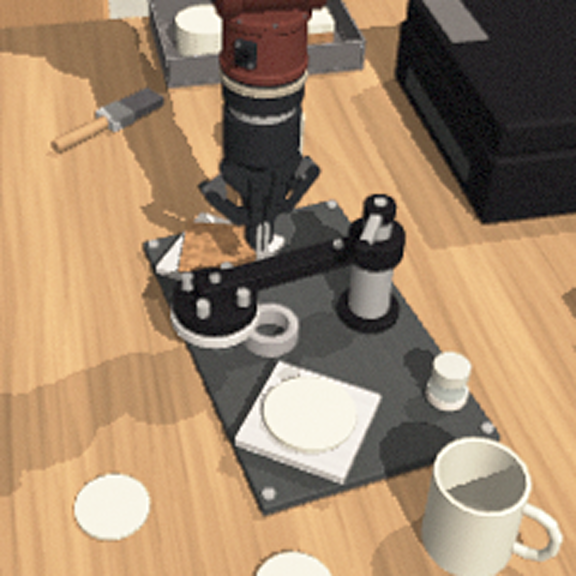

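The closed fingers (262,240) stand behind the arm's left flank. To keep the knuckles away from the lever, I'll turn the closing line across the arm, then sweep.

```bash
python3 -m crank '[[[0,0,0],[0,0,-0.8]],[[0,0,0],[0,0,-0.8]],[[0,0,0],[0,0,-0.8]],[[0,0,0],[0,0,-0.8]],[[0,0,0],[0,0,-0.8]],[[0,0,0],[0,0,-0.8]],[[0,0,0],[0,0,-0.8]],[[0,0,0],[0,0,-0.8]]]'
python3 -m crank '[[[0,0,0],[0,0,-0.8]],[[0,0,0],[0,0,-0.8]],[[0,0,0],[0,0,-0.8]],[[0,0,0],[0,0,-0.8]],[[0,0,0],[0,0,-0.8]],[[0,0,0],[0,0,-0.8]],[[0,0,0],[0,0,-0.8]],[[0,0,0],[0,0,-0.7]]]'
python3 -m crank '[[[0.02,-0.1,0],[0,0,0]],[[0.03,-0.1,0],[0,0,0]],[[0.03,-0.1,0],[0,0,0]],[[0.03,-0.1,0],[0,0,0]],[[0.03,-0.1,0],[0,0,0]],[[0.03,-0.1,0],[0,0,0]],[[0.02,-0.1,0],[0,0,0]],[[0,0,0],[0,0,0]]]'
```

```text
t: 3.48
tool_pos: [0.4998, 0.0688, 0.1131]
eef_rot: [0.875, 0.484, 0.001, 0.001]
wrist_force: [0.7, -0.5, -0.2]
finger_gap: 0.0
grip_force: 0.0
t: 4.15
tool_pos: [0.4998, 0.0688, 0.1131]
eef_rot: [0.992, 0.127, 0.001, 0.0]
wrist_force: [0.3, -0.6, 0.3]
finger_gap: 0.0
grip_force: 0.0
t: 4.82
tool_pos: [0.5037, 0.0509, 0.1118]
eef_rot: [0.992, 0.129, -0.0, -0.0]
wrist_force: [1.0, 0.6, 0.5]
finger_gap: -0.0001
grip_force: 0.1
```

```bash
python3 - <<'E'
from h import *
A=np.array([.620,.048]);prev=None
for q in .06+.04*np.arange(20):
    t=.151+np.pi+q; e=np.array([np.cos(t),np.sin(t)]);n=np.array([-e[1],e[0]])
    P=A+.115*e-.027*n
    if prev is not None: print(round(q,3),P.round(4),((P-prev)/.025).round(2))
    prev=P
E
```

```text
0.1 [0.5019 0.0456] [ 0.   -0.19]
0.14 [0.5021 0.0409] [ 0.01 -0.19]
0.18 [0.5025 0.0362] [ 0.02 -0.19]
0.22 [0.503  0.0315] [ 0.02 -0.19]
0.26 [0.5038 0.0268] [ 0.03 -0.19]
0.3 [0.5047 0.0222] [ 0.04 -0.19]
0.34 [0.5059 0.0176] [ 0.04 -0.18]
0.38 [0.5072 0.013 ] [ 0.05 -0.18]
0.42 [0.5087 0.0086] [ 0.06 -0.18]
0.46 [0.5103 0.0041] [ 0.07 -0.18]
0.5 [ 5.122e-01 -2.000e-04] [ 0.07 -0.17]
0.54 [ 0.5142 -0.0045] [ 0.08 -0.17]
0.58 [ 0.5164 -0.0087] [ 0.09 -0.17]
0.62 [ 0.5187 -0.0128] [ 0.09 -0.16]
0.66 [ 0.5212 -0.0168] [ 0.1  -0.16]
0.7 [ 0.5239 -0.0207] [ 0.11 -0.16]
0.74 [ 0.5267 -0.0245] [ 0.11 -0.15]
0.78 [ 0.5297 -0.0281] [ 0.12 -0.15]
0.82 [ 0.5328 -0.0317] [ 0.12 -0.14]
```

```bash
python3 -m crank '[[[-0.03,-0.2,0],[0,0,0.3]],[[0,-0.2,0],[0,0,0.33]],[[0.02,-0.2,0],[0,0,0.33]],[[0.02,-0.2,0],[0,0,0.33]],[[0.03,-0.2,0],[0,0,0.33]],[[0.04,-0.2,0],[0,0,0.33]],[[0.04,-0.18,0],[0,0,0.33]],[[0.05,-0.18,0],[0,0,0.33]]]'
python3 -m crank '[[[0.06,-0.18,0],[0,0,0.33]],[[0.07,-0.18,0],[0,0,0.33]],[[0.07,-0.17,0],[0,0,0.33]],[[0.08,-0.17,0],[0,0,0.33]],[[0.09,-0.17,0],[0,0,0.33]],[[0.09,-0.16,0],[0,0,0.33]],[[0.1,-0.16,0],[0,0,0.33]],[[0,0,0],[0,0,0]]]'
python3 - <<'E'
from h import *
snap('side'); im=cv2.imread('pics/side.png')[190:370,250:450]; cv2.imwrite('pics/s3.png',cv2.resize(im,None,fx=3,fy=3,interpolation=cv2.INTER_CUBIC))
E
```

```text
t: 5.48
tool_pos: [0.5081, 0.0129, 0.1118]
eef_rot: [0.959, 0.284, 0.0, -0.001]
wrist_force: [0.9, 5.0, 1.0]
finger_gap: 0.0001
grip_force: 2.2
t: 6.15
tool_pos: [0.5221, -0.0178, 0.1118]
eef_rot: [0.911, 0.413, 0.0, -0.0]
wrist_force: [-0.3, -0.0, 0.9]
finger_gap: 0.0
grip_force: 0.1
```

View pics/s3.png

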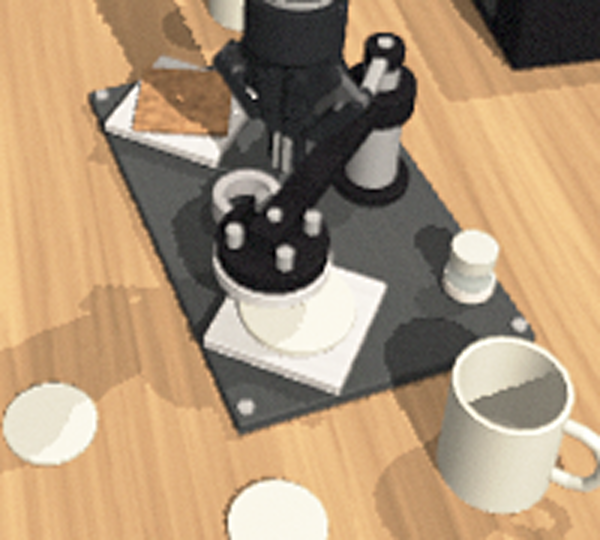

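```bash
python3 - <<'E'
from h import *
A=np.array([.620,.048])
h=pt('side',250+273/3,190+241/3,z=.105)[:2]; v=A-h
print(h,np.hypot(*v),np.arctan2(v[1],v[0])-.151)
p=robot.get_state()['tool_pos'][:2]; v=A-p; f=np.arctan2(v[1],v[0])-.151;print(f,np.hypot(*v),f+np.arcsin(.027/np.hypot(*v)))
E
```

```text
[ 0.49692036 -0.08992658] 0.18485761581334995 0.6912203890238742
0.4397394823702345 0.11807759441271633 0.6704437565392888
```

```bash
python3 -m crank '[[[0.055,-0.08,0],[0,0,0.17]],[[0.055,-0.08,0],[0,0,0.17]],[[0.055,-0.08,0],[0,0,0.17]],[[0.06,-0.08,0],[0,0,0.17]],[[0.06,-0.08,0],[0,0,0.17]],[[0.06,-0.07,0],[0,0,0.17]],[[0,0,0],[0,0,0]],[[0,0,0],[0,0,0]]]'
python3 - <<'E'
from h import *
ims=[]
for n,(x,y) in {'side':(280,200),'scene':(220,180)}.items():
    snap(n); im=cv2.imread(f'pics/{n}.png')[y:y+140,x:x+130]; ims.append(cv2.resize(im,None,fx=3,fy=3,interpolation=cv2.INTER_CUBIC))
cv2.imwrite('pics/s4.png',np.hstack(ims))
A=np.array([.620,.048])
p=robot.get_state()['tool_pos'][:2]; v=A-p; f=np.arctan2(v[1],v[0])-.151;print(f,np.hypot(*v),f+np.arcsin(.027/np.hypot(*v)))
E
```

```text
t: 6.87
tool_pos: [0.5308, -0.0299, 0.1118]
eef_rot: [0.884, 0.467, -0.0, 0.0]
wrist_force: [-0.6, 0.2, -0.4]
finger_gap: -0.0001
grip_force: 0.3
0.566372480262191 0.11838388080283208 0.7964690925745039
```

View pics/s4.png

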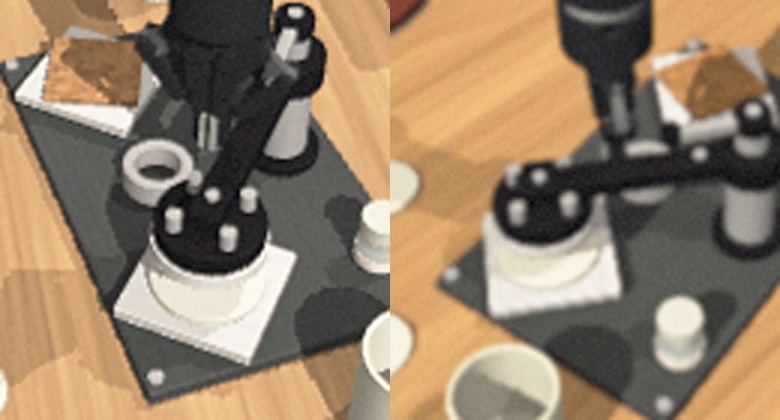

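```bash
python3 - <<'E'
from h import *
A=np.array([.620,.048]);C=np.array([.516,-.1015])
for n,u,v in(('side',280+210/3,200+217/3),('scene',220+160/3,180+198/3)):
    h=pt(n,u,v,z=.105)[:2]; w=A-h
    print(n,h,np.hypot(*w),np.arctan2(w[1],w[0])-.151,h-C)
w=A-C;print(np.hypot(*w),np.arctan2(w[1],w[0])-.151)
E
```

```text
side [ 0.51515983 -0.09958835] 0.1810353006251897 0.8021542467714626 [-0.00084017  0.00191165]
scene [ 0.52208705 -0.09569353] 0.17388150143410802 0.8216621483260487 [0.00608705 0.00580647]
0.1821160344395847 0.8119943306809363
```

```bash
python3 -m crank '[[[-0.2,0.26,0],[0,0,0]],[[-0.3,0.4,0],[0,0,0]],[[-0.3,0.4,0],[0,0,0]],[[0,0,0.7],[0,0,0.9]],[[0,0,1],[0,0,0.9]],[[0,0,1],[0,0,0.9]],[[0,0,1],[0,0,0.9]],[[0,0,1],[0,0,0.9]]]'
python3 -m crank '[[[0,0,0.8],[0,0,0.9]],[[0,0,0],[0,0,0.9]],[[0,0,0],[0,0,0.9]],[[0,0,0],[0,0,0.9]],[[0,0,0],[0,0,0.9]],[[0,0,0],[0,0,0.9]],[[0,0,0],[0,0,0.9]],[[0,0,0],[0,0,0.9]]]'
python3 -m crank '[[[0,0,0],[0,0,0.9]],[[0,0,0],[0,0,0.9]],[[0,0,0],[0,0,0.9]],[[0,0,0],[0,0,0.9]],[[0,0,0],[0,0,0.9]],[[0,0,0],[0,0,0.9]],[[0,0,0],[0,0,0.9]],[[0,0,0],[0,0,0.9]]]'
python3 -m crank '[[[0,0,0],[0,0,0.9]],[[0,0,0],[0,0,0.9]],[[0,0,0],[0,0,0.9]],[[0,0,0],[0,0,0.9]],[[0,0,0],[0,0,0.9]],[[0,0,0],[0,0,0.9]],[[0,0,0],[0,0,0.9]],[[0,0,0],[0,0,0.9]]]'
python3 - <<'E'
from h import *
ims=[]
for n,(x,y) in {'side':(280,190),'scene':(220,180)}.items():
    snap(n); im=cv2.imread(f'pics/{n}.png')[y:y+140,x:x+130]; ims.append(cv2.resize(im,None,fx=3,fy=3,interpolation=cv2.INTER_CUBIC))
cv2.imwrite('pics/s5.png',np.hstack(ims))
s=robot.get_state();print(s['joint_positions'])
E
```

```text
t: 7.63
tool_pos: [0.5094, -0.0017, 0.2306]
eef_rot: [0.725, 0.688, -0.0, -0.0]
wrist_force: [0.4, 0.2, -0.0]
finger_gap: 0.0001
grip_force: 0.0
t: 8.3
tool_pos: [0.5096, -0.0017, 0.2493]
eef_rot: [0.37, 0.929, -0.0, -0.0]
wrist_force: [0.1, 0.9, 0.2]
finger_gap: 0.0005
grip_force: 0.0
t: 8.97
tool_pos: [0.5096, -0.0017, 0.2493]
eef_rot: [-0.053, 0.999, 0.0, -0.0]
wrist_force: [-0.7, 0.9, -0.1]
finger_gap: -0.0004
grip_force: 0.0
t: 9.63
tool_pos: [0.5096, -0.0017, 0.2493]
eef_rot: [-0.466, 0.885, 0.0, -0.0]
wrist_force: [-0.1, -0.1, 1.0]
finger_gap: -0.0003
grip_force: 0.0
[-1.47167443e-01  2.52198596e-01 -1.58058269e-01  1.16082976e+00
 -5.82886298e-05 -1.11277341e+00]
```

View pics/s5.png

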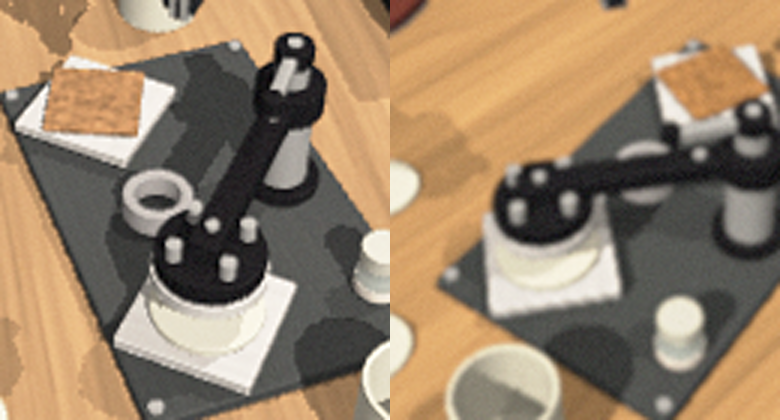

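The head sits over the coaster, concentric in both views. The lever tip is at scene crop (672,133) and the hub at (752,112).

```bash
python3 - <<'E'
from h import *
a=pt('scene',220+282/3,180+131/3,z=.165)[:2];b=pt('scene',220+362/3,180+112/3,z=.168)[:2]
w=b-a;ql=np.arctan2(w[1],w[0])-.151;print(a,b,np.hypot(*w),ql,'clamp',1.05-ql)
A=np.array([.620,.048]);q=ql
def P(q,off):
    t=.151+np.pi+q; e=np.array([np.cos(t),np.sin(t)]);n=np.array([-e[1],e[0]]);return A+.05*e+off*n
p=robot.get_state()['tool_pos'][:2];s=P(q,.045);print('start',s,(s-p)/.025);p=s
for q in np.arange(ql,-1.0,-.08):
    s=P(q,.0205);print(round(q,2),s.round(4),((s-p)/.025).round(2));p=s
E
```

```text
[ 0.58450412 -0.01202823] [0.61945615 0.04669296] 0.06833609254460198 0.8828989212472351 clamp 0.16710107875276492
start [ 0.63309487 -0.01798124] [ 4.93709963 -0.64424408]
0.88 [ 0.612  -0.0055] [-0.84  0.5 ]
0.8 [ 0.6078 -0.0046] [-0.17  0.03]
0.72 [ 0.6036 -0.0035] [-0.17  0.05]
0.64 [ 0.5996 -0.002 ] [-0.16  0.06]
0.56 [ 5.956e-01 -2.000e-04] [-0.16  0.07]
0.48 [0.5919 0.0019] [-0.15  0.08]
0.4 [0.5883 0.0043] [-0.14  0.1 ]
0.32 [0.5849 0.0069] [-0.14  0.11]
0.24 [0.5817 0.0099] [-0.13  0.12]
0.16 [0.5788 0.0131] [-0.12  0.13]
0.08 [0.5761 0.0165] [-0.11  0.14]
0.0 [0.5737 0.0201] [-0.1   0.14]
-0.08 [0.5717 0.0239] [-0.08  0.15]
-0.16 [0.5699 0.0278] [-0.07  0.16]
-0.24 [0.5684 0.0319] [-0.06  0.16]
-0.32 [0.5673 0.036 ] [-0.04  0.17]
-0.4 [0.5665 0.0403] [-0.03  0.17]
-0.48 [0.5661 0.0446] [-0.02  0.17]
-0.56 [0.566  0.0489] [-0.    0.17]
-0.64 [0.5662 0.0532] [0.01 0.17]
-0.72 [0.5668 0.0575] [0.02 0.17]
-0.8 [0.5677 0.0617] [0.04 0.17]
-0.88 [0.569  0.0659] [0.05 0.17]
-0.96 [0.5706 0.0699] [0.06 0.16]
```

```bash
python3 -m crank '[[[0.7,-0.1,0],[0,0,0.3]],[[0.7,-0.1,0],[0,0,0.3]],[[0.7,-0.1,0],[0,0,0]],[[0.7,-0.1,0],[0,0,0]],[[0.7,-0.1,0],[0,0,0]],[[0.7,-0.1,0],[0,0,0]],[[0.7,-0.04,0],[0,0,0]],[[0.05,0,0],[0,0,0]]]'
python3 -m crank '[[[0,0,-0.7],[0,0,0]],[[0,0,-0.7],[0,0,0]],[[0,0,-0.7],[0,0,0]],[[0,0,-0.7],[0,0,0]],[[0,0,-0.7],[0,0,0]],[[0,0,-0.5],[0,0,0]],[[0,0,-0.2],[0,0,0]],[[0,0,0],[0,0,0]]]'
```

```text
t: 10.4
tool_pos: [0.6359, -0.0184, 0.2486]
eef_rot: [-0.493, 0.87, -0.0, 0.0]
wrist_force: [-0.4, -0.3, -0.4]
finger_gap: 0.0001
grip_force: 0.0
t: 11.07
tool_pos: [0.6328, -0.0182, 0.1433]
eef_rot: [-0.494, 0.869, 0.001, -0.001]
wrist_force: [-0.1, -0.1, -0.3]
finger_gap: -0.0002
grip_force: 0.0
```

```bash
python3 -m crank '[[[-0.2,0.12,0],[0,0,0]],[[-0.2,0.12,0],[0,0,0]],[[-0.2,0.12,0],[0,0,0]],[[-0.2,0.12,0],[0,0,0]],[[-0.16,0.03,0],[0,0,-0.6]],[[-0.17,0.05,0],[0,0,-0.67]],[[-0.16,0.06,0],[0,0,-0.67]],[[-0.16,0.07,0],[0,0,-0.67]]]'
```

```text
t: 11.73
tool_pos: [0.5978, -0.0017, 0.145]
eef_rot: [-0.351, 0.936, -0.001, 0.0]
wrist_force: [1.1, -2.3, 0.7]
finger_gap: -0.0001
grip_force: 1.0
```

```bash
python3 -m crank '[[[-0.15,0.08,0],[0,0,-0.67]],[[-0.14,0.1,0],[0,0,-0.67]],[[-0.14,0.11,0],[0,0,-0.67]],[[-0.13,0.12,0],[0,0,-0.67]],[[-0.12,0.13,0],[0,0,-0.67]],[[-0.11,0.14,0],[0,0,-0.67]],[[-0.1,0.14,0],[0,0,-0.67]],[[-0.08,0.15,0],[0,0,-0.67]]]'
python3 -m crank '[[[-0.07,0.16,0],[0,0,-0.67]],[[-0.06,0.16,0],[0,0,-0.67]],[[-0.04,0.17,0],[0,0,-0.67]],[[-0.03,0.17,0],[0,0,-0.67]],[[-0.02,0.17,0],[0,0,-0.67]],[[0,0.17,0],[0,0,-0.67]],[[0.01,0.17,0],[0,0,-0.67]],[[0,0,0],[0,0,0]]]'
python3 - <<'E'
from h import *
A=np.array([.620,.048]);s=robot.get_state();p=s['tool_pos'][:2]
v=A-p;r=np.hypot(*v);f=np.arctan2(v[1],v[0])-.151;print(r,f,f-np.arcsin(.0205/r),s['joint_positions'][5])
E
```

```text
t: 12.4
tool_pos: [0.573, 0.0226, 0.1448]
eef_rot: [-0.037, 0.999, -0.0, 0.0]
wrist_force: [-1.6, -2.1, -0.2]
finger_gap: 0.0
grip_force: 1.0
t: 13.07
tool_pos: [0.5678, 0.0526, 0.1447]
eef_rot: [0.241, 0.97, -0.0, -0.0]
wrist_force: [0.3, -0.6, -0.8]
finger_gap: 0.0001
grip_force: 0.2
0.052389984592379375 -0.23858105483006192 -0.6406206949451951 0.45155680527548625
```

```bash
python3 -m crank '[[[0.01,0.08,0],[0,0,-0.33]],[[0.01,0.08,0],[0,0,-0.33]],[[0.02,0.08,0],[0,0,-0.33]],[[0.02,0.08,0],[0,0,-0.33]],[[0.02,0.08,0],[0,0,-0.33]],[[0.03,0.08,0],[0,0,-0.33]],[[0.03,0.08,0],[0,0,-0.33]],[[0,0,0],[0,0,0]]]'
python3 -m crank '[[[0.02,0.05,0],[0,0,0]],[[0,0,0],[0,0,0]],[[0.02,0.05,0],[0,0,0]],[[0,0,0],[0,0,0]],[[0.01,0.03,0],[0,0,0]],[[0,0,0],[0,0,0]],[[0,0,0],[0,0,0]],[[0,0,0],[0,0,0]]]'
```

```text
t: 13.73
tool_pos: [0.5715, 0.0661, 0.1446]
eef_rot: [0.371, 0.929, -0.0, -0.0]
wrist_force: [-2.5, 0.1, 0.2]
finger_gap: -0.0005
grip_force: 0.7
t: 14.4
tool_pos: [0.5724, 0.0675, 0.1443]
eef_rot: [0.371, 0.928, -0.002, -0.0]
wrist_force: [-5.5, -7.6, 2.9]
finger_gap: -0.0
grip_force: 5.0
```

The contact force has risen to about 9 N, so the lever is at its stop. I'll back off and check.

```bash
python3 -m crank '[[[-0.1,-0.1,0],[0,0,0]],[[-0.3,-0.3,0],[0,0,0]],[[-0.3,-0.3,0],[0,0,0]],[[-0.1,-0.1,0],[0,0,0]],[[0,0,0.7],[0,0,0]],[[0,0,1],[0,0,0]],[[0,0,1],[0,0,0]],[[0,0,1],[0,0,0]]]'
python3 -m crank '[[[-0.5,0,0.8],[0,0,0]],[[-0.9,0.4,0.5],[0,0,0]],[[-0.9,0.4,0],[0,0,0]],[[-0.9,0.4,0],[0,0,0]],[[-0.9,0.4,0],[0,0,0]],[[-0.9,0.4,0],[0,0,0]],[[-0.4,0.4,0],[0,0,0]],[[0,0,0],[0,0,0]]]'
python3 - <<'E'
from h import *
ims=[]
for n,(x,y) in {'side':(280,190),'scene':(220,180)}.items():
    snap(n); im=cv2.imread(f'pics/{n}.png')[y:y+140,x:x+130]; ims.append(cv2.resize(im,None,fx=3,fy=3,interpolation=cv2.INTER_CUBIC))
cv2.imwrite('pics/s6.png',np.hstack(ims))
E
```

```text
t: 15.07
tool_pos: [0.5528, 0.049, 0.2379]
eef_rot: [0.372, 0.928, 0.0, -0.0]
wrist_force: [1.0, -0.9, -0.1]
finger_gap: 0.0002
grip_force: 0.0
t: 15.73
tool_pos: [0.4165, 0.1104, 0.2697]
eef_rot: [0.371, 0.929, 0.0, 0.0]
wrist_force: [0.9, -0.6, 0.1]
finger_gap: 0.0001
grip_force: 0.0
```

View pics/s6.png

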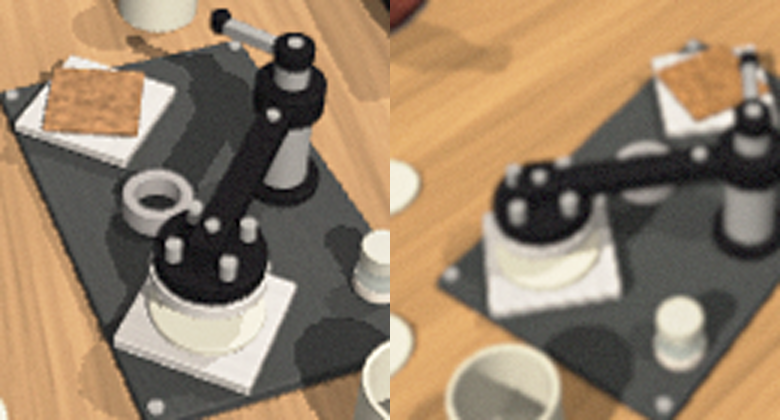

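The lever now points left (side crop: tip (221,20), hub (295,42)). The head is unmoved over the coaster.

```bash
python3 - <<'E'
from h import *
a=pt('side',280+221/3,190+19/3,z=.165)[:2];b=pt('side',280+295/3,190+42/3,z=.168)[:2]
w=b-a;q=np.arctan2(w[1],w[0])-.151;print(np.hypot(*w),'clamp',1.05-q, robot.get_state()['dq'].round(3))
print(robot.close_job())
E
```

```text
0.06718273373211703 clamp 1.932563407949787 [-0.016  0.022  0.016 -0.    -0.003 -0.004]
the job is handed in; nothing more can be done
None
```

The press is set up and handed in: the head is over the coaster on the right station (measured within about 3 mm in the clearer side view), and the clamp lever was pushed clockwise until it met its stop (about 1.93 rad by camera). The robot finished clear of everything, and no verdict came back on hand-in.

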